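Set the casting flasks over the wax trees

ROBOT

A 6-joint arm with a two-finger parallel gripper is mounted at the origin on a cart in front of the work surface, level with it; the furniture and walls round the work are solid. World frame = base frame: x ahead of the robot, y to its left, z up, the work surface at z = 0. Lengths are in mm, angles in rad, forces in N, time in s.
With the tool pointing down it reaches from about 375 to 900 mm from the base axis. Payload 3.1 kg.
Tool frame: the origin (TCP) lies at the very end of the fingers, on their centre line; the grasp point (between the pads) lies 19 mm behind it; z points along the fingers, y is the line along which they close (so a half turn about z gives the same grasp; the last joint's range is limited). The gripper opens to 85 mm and grips with 20 to 120 N. Pads are 22 mm wide; open, the fingers measure 114 mm over their backs; the gripper's body (76 mm by 85 mm) begins 54 mm behind the grasp point. The pads swing forward as they close: fully open they stand 13 mm farther back than shut.
Start: joints at [-1.343, 0.527, 1.433, -0, 1.181, -0.178], TCP at [247.315, -573.962, 231.31] pointing down, gripper open.
Joint ranges: [-3.08, 3.08], [-0.75, 2.2], [0.22, 2.44], [-1.43, 4.57], [0, 2.65], [-2.85, 2.85]. Speed limits (rad/s): [2.79, 2.79, 3.14, 3.14, 3.14, 3.14].

INTERFACE

Orientations are given as a rotation vector (axis times angle).
In Python, from station import robot gives the robot as it stands. Calls block until the motion is done:
- robot.move_to(position, orientation): joint-space move of the TCP to a pose.
- robot.move_linear(position, speed=150, ori=None, force_limit=None): straight line of the TCP; ori=None keeps the orientation; speed is the mean speed in mm/s. With force_limit (N) it stops when the force on the tool has changed by that much, and returns True; else False.
- robot.set_joints(angles): joint-space move.
- robot.command_gripper(opening): opening from 0.0 (shut) to 1.0 (fully open); the grip force is fixed at half the most; returns when the fingers have stopped.
- robot.hold(seconds).
- robot.ik(position, orientation): joint angles nearest the present ones, or None.
- robot.observe(): the state.
- robot.capture(name): name is "side" or "top" or "wrist"; returns the picture (480x640x3 uint8, red, green, blue); there is no depth.
- robot.get_calibration(name): a dict with "fx", "fy", "cx", "cy" (pixels), "xyz" and "attitude" of the camera in the world; the wrist camera has in their place "hand_eye" (4x4, takes a point from camera to tool coordinates, whose origin is the TCP and whose axes are the flange's). Camera axes: x right, y down, z forward; pixel columns grow to the right and rows downward; lengths in mm; the calibration is good to about 2 mm. The wrist camera is an equidistant fisheye: a pixel r from the principal point sees the ray r / f radians off the axis. A picture is of the moment at which its call begins: read the wrist's pose just before it. get_calibration takes no time and is no camera call.
A pose or a line that the arm cannot do raises robot.IKError and nothing moves.
- robot.sign_off(): hands the job in; it is judged then, once.
The state is a dict: "time_s": time; "qpos": joint angles; "dq": joint speeds; "effort": joint torques, N m; "ee_pos": TCP position; "eef_rot": TCP orientation; "ft_force": force on the tool from outside, world axes, zero at the start; "wrist_torque": the same for the moment, N m; "opening": opening from 0.0 (shut) to 1.0 (fully open); "grasp_force": force on a finger pad.
Only numpy, scipy, OpenCV 4.12 (cv2) and the standard library are available. Lean on these libraries where they do the work, as an engineer would, in place of code of your own. Each camera call takes 0.05 s, during which the arm holds its last target. There are 200 camera calls.

TASK

Get the wax trees ready for casting: set a steel flask over each of the four trees, upright and seated flat in its rubber base, lowering it all the way down before you let go. Each base takes only the flask width that fills its recess, and the flask must stand taller than the tree, so of the two equal middling flasks the tall one goes over the tall tree and the short one over the low tree. Leave the bases standing where they are, and leave the spare flask, the wide one that is too short for its tree, alone.

Things in the scene. Friction and masses are not known exactly. Their poses are not given: they have to be found in the camera images.
- flask_small: casting flask: a plain open-ended stainless steel tube standing upright, 44 mm outside diameter, 56 mm tall, wall 3 mm, about 170 g, with a thin dark weld seam down one side (the narrowest of the five flasks). Origin: centre of its lower end, z up along the tube; its yaw does not matter
- flask_medium_short: casting flask: a plain open-ended stainless steel tube standing upright, 55 mm outside diameter, 58 mm tall, wall 3 mm, about 220 g, with a thin dark weld seam down one side (the shorter of the two of this width). Origin: centre of its lower end, z up along the tube; its yaw does not matter
- flask_medium_tall: casting flask: a plain open-ended stainless steel tube standing upright, 55 mm outside diameter, 86 mm tall, wall 3 mm, about 330 g, with a thin dark weld seam down one side (the taller of the two of this width, and the tallest of all). Origin: centre of its lower end, z up along the tube; its yaw does not matter
- flask_large: casting flask: a plain open-ended stainless steel tube standing upright, 66 mm outside diameter, 76 mm tall, wall 3 mm, about 350 g, with a thin dark weld seam down one side (the taller of the two widest). Origin: centre of its lower end, z up along the tube; its yaw does not matter
- flask_spare: casting flask: a plain open-ended stainless steel tube standing upright, 66 mm outside diameter, 42 mm tall, wall 3 mm, about 200 g, with a thin dark weld seam down one side (the shorter of the two widest and the lowest of all: too short for any tree on its base, so it stays where it is). Origin: centre of its lower end, z up along the tube; its yaw does not matter
- base_small: black rubber sprue base, loose, 0.3 kg, for a 44 mm flask: round cup, recess 52 mm across with its floor 8 mm above the underside, flared lip 68 mm across and 18 mm high; in its middle a blue wax tree (two tiers of little rings), 22 mm across, rises 42 mm above the recess floor (50 mm above the underside). Origin: centre of the underside, z up; yaw does not matter
- base_medium_low: black rubber sprue base, loose, 0.3 kg, for a 55 mm flask: round cup, recess 63 mm across with its floor 8 mm above the underside, flared lip 79 mm across and 18 mm high; in its middle a blue wax tree (low, two tiers of rings), 29 mm across, rises 44 mm above the recess floor (52 mm above the underside). Origin: centre of the underside, z up; yaw does not matter
- base_medium_high: black rubber sprue base, loose, 0.3 kg, for a 55 mm flask: round cup, recess 63 mm across with its floor 8 mm above the underside, flared lip 79 mm across and 18 mm high; in its middle a blue wax tree (the tall one, four tiers of rings), 29 mm across, rises 72 mm above the recess floor (80 mm above the underside). Origin: centre of the underside, z up; yaw does not matter
- base_large: black rubber sprue base, loose, 0.3 kg, for a 66 mm flask: round cup, recess 74 mm across with its floor 8 mm above the underside, flared lip 90 mm across and 18 mm high; in its middle a blue wax tree (three tiers of rings), 36 mm across, rises 60 mm above the recess floor (68 mm above the underside). Origin: centre of the underside, z up; yaw does not matter

How it is judged:
By the outcome, as a careful person would: the job done as asked, in the order asked, and still so for the second after the job is handed in, with the robot touching nothing.
It also fails if it takes over 104 s, if anything falls off the work surface, if the arm or the gripper's body presses on something with over 40 N, if the wrist force passes 120 N, or if a joint passes its speed limit or range.

## Working session

There is one attempt and no reset: what is moved stays moved. The work goes in short steps, each a Python script; the robot and the scene stay as the last script left them, time stands still between calls to the robot, and variables do not carry over. Pictures are saved under pics/ and viewed, at most 14 in all, crops included, and the job is handed in when it is done.

```bash
ls; mkdir -p pics
python3 - <<'E'
from station import robot
import cv2
for n in("top","side"):
    cv2.imwrite(f"pics/{n}0.png",robot.capture(n)[:,:,::-1]); print(robot.get_calibration(n))
print(robot.get_calibration("wrist")); print(robot.observe())
E
```

```text
pics
{'fx': 604.1131077701707, 'fy': 604.1131077701707, 'cx': 318.5112884730331, 'cy': 241.00459306058826, 'xyz': array([ 409.84593412,   38.18399812, 1128.78916763]), 'attitude': array([-2.1487047 ,  2.18707432, -0.1286031 ])}
{'fx': 445.73482389083017, 'fy': 445.73482389083017, 'cx': 321.20300678709816, 'cy': 250.78955962590672, 'xyz': array([165.8899694 , 685.90341828, 522.7880382 ]), 'attitude': array([-0.64968451,  2.48725522, -1.3726648 ])}
{'fx': 371.64829954431775, 'fy': 371.64829954431775, 'cx': 320.96708119646706, 'cy': 236.55588470994775, 'hand_eye': array([[-5.04456234e-04, -9.47792398e-01, -3.18887623e-01,
         8.26943825e+01],
       [ 9.99999820e-01, -5.82016565e-04,  1.47935290e-04,
        -3.91740906e-01],
       [-3.25809822e-04, -3.18887491e-01,  9.47792521e-01,
        -1.43018966e+02],
       [ 0.00000000e+00,  0.00000000e+00,  0.00000000e+00,
         1.00000000e+00]])}
{'time_s': 0.1, 'qpos': array([-1.34251493e+00,  5.28400670e-01,  1.43376211e+00, -9.32450881e-06,
        1.18142251e+00, -1.78540059e-01]), 'dq': array([ 0.00180581, -0.00369681, -0.00231318,  0.0008718 , -0.00278782,
        0.00064595]), 'effort': array([ 1.70623584e-04, -4.43303847e+01, -1.78586447e+01, -1.53196115e-04,
        3.88487591e-03, -2.52887268e-06]), 'ee_pos': array([ 247.16114954, -573.35107564,  230.41844342]), 'eef_rot': array([-3.07487143e+00, -6.34239070e-01,  9.13205956e-05]), 'ft_force': array([-0.49743044, -0.08968647,  0.35856194]), 'wrist_torque': array([-0.01821904, -0.013164  ,  0.04617716]), 'grasp_force': 0.0, 'opening': 1.00266873074419}
```

View pics/top0.png

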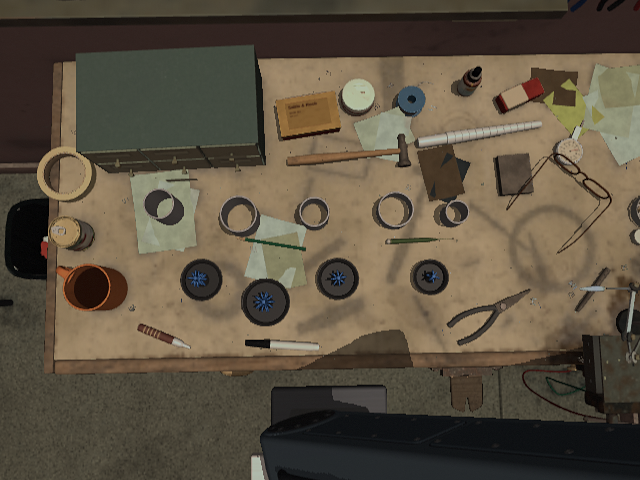

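View pics/side0.png

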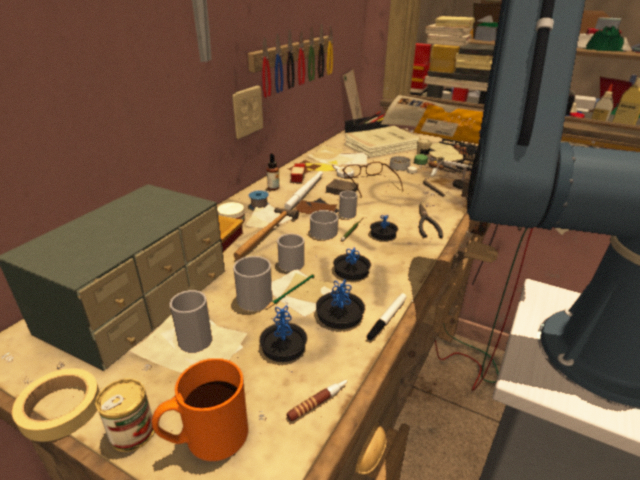

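Run:
```python
import cv2
i=cv2.imread("pics/top0.png")
c=cv2.resize(i[180:335,130:490],None,fx=2.22,fy=2.22,interpolation=cv2.INTER_CUBIC)
cv2.imwrite("pics/crop.png",c)
```

```text
(no output)
```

View pics/crop.png

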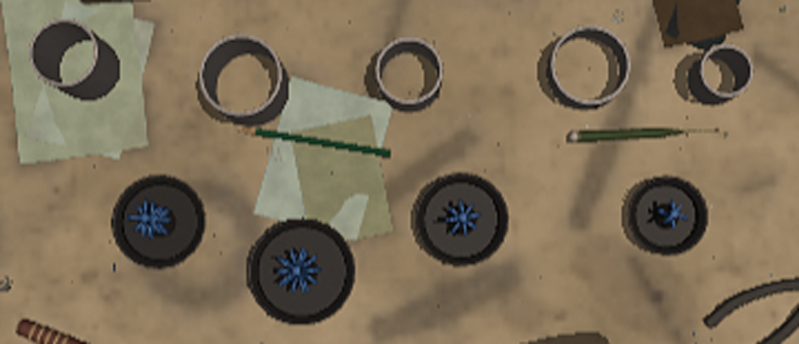

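```bash
cat > h.py <<'E'
import numpy as np, cv2
from scipy.spatial.transform import Rotation as R
from station import robot
F={'tall':(55,86),'large':(66,76),'short':(55,58),'small':(44,56)}   # flask diameter, height
def ray_top(u,v,z,n="top"):
    c=robot.get_calibration(n)
    d=R.from_rotvec(c['attitude']).apply([(u-c['cx'])/c['fx'],(v-c['cy'])/c['fy'],1])
    return c['xyz']+d*(z-c['xyz'][2])/d[2]
def px(u,v,P,rot,z):
    """wrist fisheye pixel -> world point on plane z"""
    c=robot.get_calibration("wrist"); x=(u-c['cx'])/c['fx']; y=(v-c['cy'])/c['fy']
    t=np.hypot(x,y); s=np.sinc(t/np.pi)
    H=c['hand_eye']; Rt=R.from_rotvec(rot)
    d=Rt.apply(H[:3,:3]@[x*s,y*s,np.cos(t)]); o=P+Rt.apply(H[:3,3])
    return o+d*(z-o[2])/d[2]
def wproj(X,P,rot):
    c=robot.get_calibration("wrist"); H=c['hand_eye']
    p=H[:3,:3].T@(R.from_rotvec(rot).inv().apply(np.asarray(X)-P)-H[:3,3])
    r=np.hypot(*p[:2]); t=np.arctan2(r,p[2])
    return np.array([c['cx']+c['fx']*t*p[0]/r,c['cy']+c['fy']*t*p[1]/r])
E
python3 - <<'E'
from h import *
i=cv2.imread("pics/top0.png"); S=6
g=cv2.resize(cv2.cvtColor(i,6),None,fx=S,fy=S,interpolation=cv2.INTER_CUBIC)
items={'tall':(158.8,203.9,55,86),'large':(238.1,214.7,66,76),'short':(314.2,212,55,58),'spare':(395.8,210,66,42),'small':(457,211.5,44,56),
'b_high':(201,279,79,18),'b_large':(265,302,90,18),'b_low':(337,278,79,18),'b_small':(430,276,68,18)}
for k,(u,v,D,h) in items.items():
    r=D/2*604.1/(1128.8-h); m=int(r+7); x0,y0=int(u)-m,int(v)-m
    w=g[y0*S:(y0+2*m)*S,x0*S:(x0+2*m)*S]
    c=cv2.HoughCircles(w,cv2.HOUGH_GRADIENT,1,8,param1=120,param2=10,minRadius=int((r-2)*S),maxRadius=int((r+1)*S))
    for q in c[0][:3]:
        uu,vv=(q[0]+.5)/S+x0-.5,(q[1]+.5)/S+y0-.5
        print(k,np.round([uu,vv,q[2]/S,r],2),ray_top(uu,vv,h).round(1))
E
```

```text
tall [158.67 203.83  14.47  15.93] [595.9 306.9  86. ]
tall [157.5  202.5   15.98  15.93] [598.3 309.   86. ]
tall [159.67 202.67  13.89  15.93] [598.  305.2  86. ]
large [238.   214.33  17.42  18.94] [576.6 169.9  76. ]
large [237.67 212.67  18.95  18.94] [579.6 170.5  76. ]
large [239.33 215.    18.82  18.94] [575.4 167.6  76. ]
short [314.   212.5   14.3   15.51] [580.5  36.   58. ]
short [314.   211.    13.62  15.51] [583.2  36.   58. ]
short [312.83 211.67  14.33  15.51] [582.   38.1  58. ]
spare [395.83 208.67  17.82  18.34] [ 587.6 -113.2   42. ]
spare [393.5  210.33  18.68  18.34] [ 584.6 -108.9   42. ]
spare [395.33 210.5   17.52  18.34] [ 584.2 -112.2   42. ]
small [456.83 212.17  11.02  12.39] [ 577.  -220.9   56. ]
small [457.17 209.83  11.37  12.39] [ 581.3 -221.7   56. ]
small [456.   211.    10.98  12.39] [ 579.2 -219.5   56. ]
b_high [200.83 279.83  21.1   21.48] [465.5 245.7  18. ]
b_high [200.5  278.17  21.67  21.48] [468.5 246.3  18. ]
b_high [202.33 280.33  22.23  21.48] [464.5 242.9  18. ]
b_large [265.   301.67  24.35  24.47] [423.5 128.4  18. ]
b_large [263.67 301.5   23.4   24.47] [423.8 130.8  18. ]
b_large [266.33 301.17  23.02  24.47] [424.4 125.9  18. ]
b_low [336.5  278.67  21.87  21.48] [463.2  -3.3  18. ]
b_low [337.83 278.5   20.72  21.48] [463.4  -5.7  18. ]
b_low [336.83 277.    22.23  21.48] [466.2  -4.   18. ]
b_small [431.   277.    17.47  18.49] [ 463.2 -177.3   18. ]
b_small [428.67 276.83  19.23  18.49] [ 463.5 -173.    18. ]
b_small [429.83 276.    18.85  18.49] [ 465.  -175.2   18. ]
```

Run:
```python
from h import *
O=[0,np.pi,0]
import pickle
V=[]
for k,p in enumerate([(520,-60,230),(520,200,230)]):
    robot.move_to(p,O); robot.hold(.15); s=robot.observe(); im=robot.capture("wrist")[:,:,::-1]
    cv2.imwrite(f"pics/w{k}.png",im); V.append((s['ee_pos'],s['eef_rot'])); print(s['time_s'],s['ee_pos'],s['qpos'].round(2),s['ft_force'])
pickle.dump(V,open("V.pkl","wb"))
```

```text
2.3417 [520.09109212 -60.7633979  229.96533034] [-0.33  0.39  1.69 -0.    1.06 -1.9 ] [1.46784484 0.4818427  0.27432101]
3.5583 [520.52139841 198.45804733 229.99023664] [ 0.16  0.44  1.61 -0.    1.1  -1.4 ] [-0.18268222 -0.47674313  0.24896996]
```

View pics/w0.png

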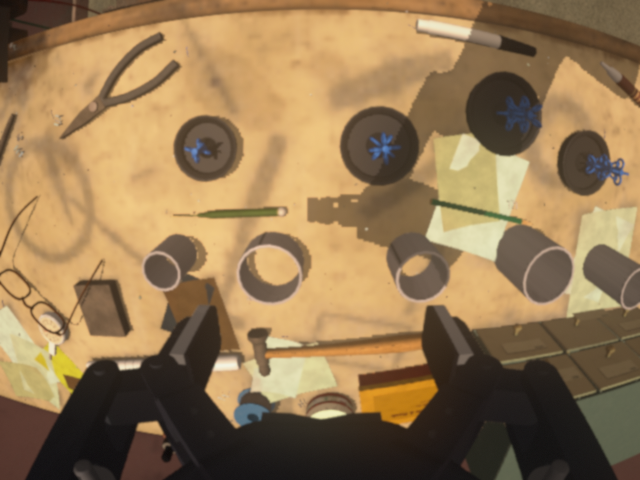

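View pics/w1.png

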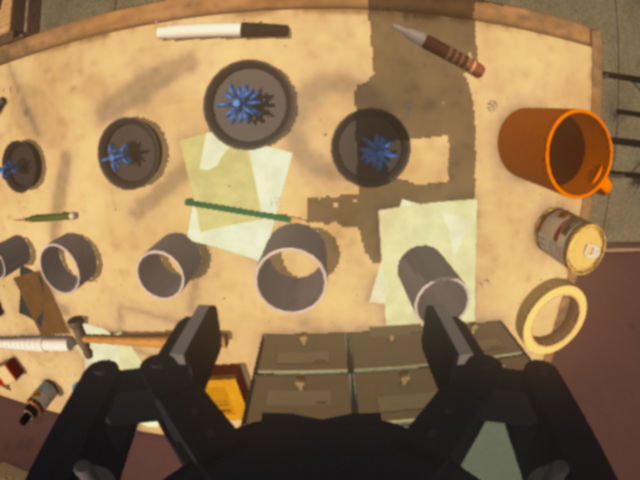

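```bash
cat >> h.py <<'E'
from scipy.optimize import least_squares
def fit(im,P,rot,c0,r,z,tol=6,lo=30,hi=80):
    """edge pixels cast onto plane z, robust circle of known radius near c0"""
    u0=wproj([*c0,z],P,rot)
    e=cv2.Canny(cv2.GaussianBlur(cv2.cvtColor(im,6),(3,3),0),lo,hi)
    v,u=np.nonzero(e); k=np.hypot(u-u0[0],v-u0[1])<80
    X=np.array([px(a,b,P,rot,z)[:2] for a,b in zip(u[k],v[k])])
    c=np.array(c0,float)
    for t in (tol,tol*.6,3):
        d=np.hypot(*(X-c).T); Y=X[abs(d-r)<t]
        c=least_squares(lambda p:np.hypot(*(Y-p).T)-r,c,loss='soft_l1',f_scale=.7).x
    res=np.hypot(*(Y-c).T)-r
    return c,len(Y),np.std(res),np.mean(res)
E
python3 - <<'E'
from h import *
import pickle
V=pickle.load(open("V.pkl","rb"))
T={'tall':(595.9,306.9,26,86),'large':(576.6,169.9,31.5,76),'short':(580.5,36,26,58),'spare':(585,-112,31.5,42),'small':(578,-221,20.5,56),
'b_high':(465.5,245.7,39.5,18),'b_large':(423.5,128.4,45,18),'b_low':(463.2,-4,39.5,18),'b_small':(464,-175.2,34,18)}
for k,(x,y,r,z) in T.items():
    for j in (0,1):
        im=cv2.imread(f"pics/w{j}.png"); u=wproj([x,y,z],*V[j])
        if 45<u[0]<595: 
            c,n,s,m=fit(im,*V[j],(x,y),r,z); print(k,j,u.round(),c.round(1),n,s.round(2),m.round(2),'d',(c-(x,y)).round(1))
E
```

```text
tall 1 [440. 300.] [599.9 307.6] 217 1.53 -0.24 d [4.  0.7]
large 0 [549. 272.] [579.7 169.7] 211 1.17 -0.22 d [ 3.1 -0.2]Traceback (most recent call last):
  File "<stdin>", line 10, in <module>
  File "h.py", line 27, in fit
    X=np.array([px(a,b,P,rot,z)[:2] for a,b in zip(u[k],v[k])])
                ~~^^^^^^^^^^^^^
  File "h.py", line 11, in px
    c=robot.get_calibration("wrist"); x=(u-c['cx'])/c['fx']; y=(v-c['cy'])/c['fy']
ValueError: time passes only in moves, steps and waits
```

```bash
sed -i 's/^from station import robot/from station import robot\nCW=robot.get_calibration("wrist")/; s/c=robot.get_calibration("wrist")/c=CW/' h.py
cat > run1.py <<'E'
from h import *
import pickle
V=pickle.load(open("V.pkl","rb"))
T={'tall':(595.9,306.9,26,86),'large':(576.6,169.9,31.5,76),'short':(580.5,36,26,58),'spare':(585,-112,31.5,42),'small':(578,-221,20.5,56),
'b_high':(465.5,245.7,39.5,18),'b_large':(423.5,128.4,45,18),'b_low':(463.2,-4,39.5,18),'b_small':(464,-175.2,34,18)}
for k,(x,y,r,z) in T.items():
    for j in (0,1):
        im=cv2.imread(f"pics/w{j}.png"); u=wproj([x,y,z],*V[j])
        if 45<u[0]<595: 
            c,n,s,m=fit(im,*V[j],(x,y),r,z); print(k,j,u.round(),c.round(1),n,s.round(2),m.round(2),'d',(c-(x,y)).round(1))
E
python3 run1.py
```

```text
tall 1 [440. 300.] [599.9 307.6] 217 1.53 -0.24 d [4.  0.7]
large 0 [549. 272.] [579.7 169.7] 211 1.17 -0.22 d [ 3.1 -0.2]
large 1 [288. 277.] [579.1 171.6] 287 1.21 -0.42 d [2.5 1.7]
short 0 [422. 272.] [583.7  37.7] 168 1.39 -0.64 d [3.2 1.7]
short 1 [157. 271.] [583.7  38.3] 195 1.22 -0.41 d [3.2 2.3]
spare 0 [268. 271.] [ 588.2 -111.7] 261 1.17 -0.23 d [3.2 0.3]
spare 1 [ 57. 265.] [ 588.6 -110.2] 169 1.13 -0.52 d [3.6 1.8]
small 0 [159. 268.] [ 580.6 -218.8] 168 1.28 -0.39 d [2.6 2.2]
b_high 0 [587. 160.] [468.9 244.5] 152 1.24 0.28 d [ 3.4 -1.2]
b_high 1 [370. 144.] [469.  246.8] 297 0.67 -0.9 d [3.5 1.1]
b_large 0 [506. 111.] [425.9 127.9] 299 1.0 -0.5 d [ 2.4 -0.5]
b_large 1 [246. 102.] [426.  130.7] 347 1.08 0.02 d [2.5 2.3]
b_low 0 [380. 143.] [466.6  -3.5] 306 0.93 -0.79 d [3.4 0.5]
b_low 1 [126. 151.] [465.8  -2.2] 256 1.06 0.11 d [2.6 1.8]
b_small 0 [204. 146.] [ 466.3 -174.6] 239 0.99 -0.65 d [2.3 0.6]
```

```bash
python3 -c "
from h import *
for z in (0,100,130): print(z,ray_top(170,150,z),ray_top(170,168,z))"
cat > pp.py <<'E'
from h import *
O=[0,np.pi,0]
def go(p,v=300,**k): return robot.move_linear(p,speed=v,ori=O,**k)
def pickplace(n,f,b):
    D,h=F[n]; g=h-32
    go([*f,max(robot.observe()['ee_pos'][2],g+70)]); robot.command_gripper(1.0)
    go([*f,g+50]); 
    if go([*f,g],120,force_limit=15): raise SystemExit(f"touch {robot.observe()}")
    robot.command_gripper(0.0); s=robot.observe(); print(n,'grip',round(s['opening']*85,1),s['grasp_force'])
    top=g+112
    go([*f,top],200); go([*b,top],250)
    go([*b,g+28],150); robot.hold(.2)
    hit=go([*b,g+5],40,force_limit=12)
    s=robot.observe(); print(' hit',hit,'bottom z',(s['ee_pos'][2]-g).round(2),s['ft_force'].round(1),s['time_s'],round(s['opening']*85,1))
    if s['ee_pos'][2]-g>10: raise SystemExit("not seated")
    robot.command_gripper(min(1,(D+14)/85)); robot.hold(.2)
    go([*b,g+30],80); go([*b,g+120]); print(' t',robot.observe()['time_s'])
E
python3 - <<'E'
from pp import *
pickplace('tall',(599.7,307.3),(469,246))
robot.move_linear([430,200,230],ori=O,speed=300); robot.hold(.1); cv2.imwrite("pics/a1.png",robot.capture("wrist")[:,:,::-1])
E
```

```text
0 [715.07098545 308.6726985    0.        ] [680.01568904 308.35415216   0.        ]
100 [688.03094466 284.70996851 100.        ] [656.08121459 284.41964235 100.        ]
130 [679.91893242 277.52114951 130.        ] [648.90087226 277.23928941 130.        ]
tall grip 52.9 62.60820675641298
 hit True bottom z 9.53 [-0.9 -0.9  7.3] 8.7833 52.5
 t 10.1583
```

View pics/a1.png

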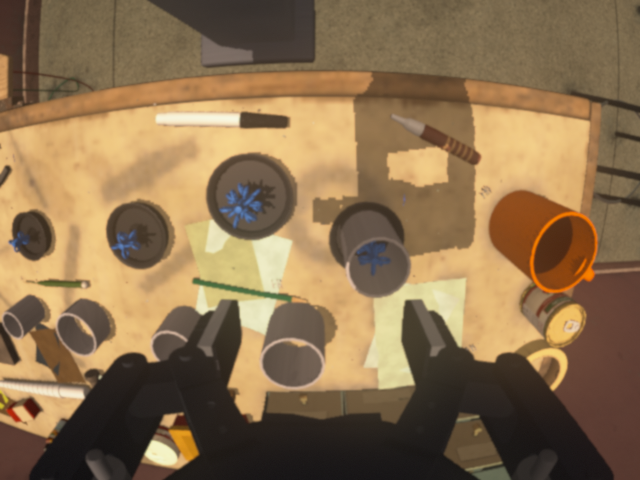

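```bash
cat > chk.py <<'E'
from h import *
def chk(im,P,rot,n,b):
    D,h=F[n]; B={'tall':39.5,'large':45,'short':39.5,'small':34}[n]
    a=fit(im,P,rot,b,D/2-1.5,h+8); c=fit(im,P,rot,b,B,18)
    print(n,'rim',a[0].round(1),a[1:],'base',c[0].round(1),c[1:])
E
python3 - <<'E'
from chk import *
s=robot.observe(); print(s['ee_pos'],s['time_s'])
chk(cv2.imread("pics/a1.png"),s['ee_pos'],s['eef_rot'],'tall',(469,246))
E
```

```text
[429.80769754 200.23831072 228.49589628] 10.7333
tall rim [469.  248.3] (301, np.float64(1.4131251836646406), np.float64(0.1297508576234128)) base [469.6 247. ] (206, np.float64(0.9470599601710517), np.float64(-0.5038694786993094))
```

```bash
python3 - <<'E'
s=open("pp.py").read()
s=s.replace("print(n,'grip'","zg=s['ee_pos'][2]; print(n,'grip',zg-g")
s=s.replace("    s=robot.observe(); print(' hit'","    print(' first',(robot.observe()['ee_pos'][2]-zg).round(2)); robot.hold(.2); p=robot.observe()['ee_pos']\n    hit=go([*b,p[2]-4],15,force_limit=15); robot.hold(.15)\n    s=robot.observe(); print(' hit'")
s=s.replace("(s['ee_pos'][2]-g).round(2)","(s['ee_pos'][2]-zg).round(2)").replace("s['ee_pos'][2]-g>10","s['ee_pos'][2]-zg>9.6")
open("pp.py","w").write(s)
E
python3 - <<'E'
from pp import *
from chk import chk
pickplace('large',(579.3,170.4),(426,129.3))
go([400,110,230]); robot.hold(.1); s=robot.observe(); im=robot.capture("wrist")[:,:,::-1]; cv2.imwrite("pics/a2.png",im)
chk(im.copy(),s['ee_pos'],s['eef_rot'],'large',(426,129.3))
chk(im.copy(),s['ee_pos'],s['eef_rot'],'tall',(469,246))
E
```

```text
large grip 2.025919800784969 64.8 65.28240110725164
 first 7.95
 hit True bottom z 7.94 [-0.7 -0.3  7.6] 16.6333 64.6
 t 17.9917
large rim [425.8 130.9] (375, np.float64(1.5054346671757282), np.float64(-0.3055370198781508)) base [426.3 129.4] (238, np.float64(1.2060482756163402), np.float64(-0.2523505419308692))
tall rim [467.4 245.8] (235, np.float64(1.3304240360467832), np.float64(-0.30931272361395734)) base [467.2 244.9] (231, np.float64(1.2922197530652813), np.float64(-0.4100190261530837))
```

Run:
```python
from pp import *
from chk import chk
pickplace('short',(583.7,37.5),(466,-3.2))
pickplace('small',(580.6,-219.8),(466.3,-174.9))
go([440,-90,230]); robot.hold(.1); s=robot.observe(); im=robot.capture("wrist")[:,:,::-1]; cv2.imwrite("pics/a3.png",im)
chk(im.copy(),s['ee_pos'],s['eef_rot'],'short',(466,-3.2))
chk(im.copy(),s['ee_pos'],s['eef_rot'],'small',(466.3,-174.9))
cv2.imwrite("pics/s3.png",robot.capture("side")[:,:,::-1])
```

```text
short grip 1.429239488185452 52.6 62.605368085205555
 first 7.93
 hit True bottom z 7.95 [-1.  -0.8  5.4] 24.5167 52.5
 t 25.8833
small grip 1.0113902359570481 41.6 61.30352449603379
 first 7.97
 hit True bottom z 7.97 [-1.   0.1  4.6] 31.9 41.5
 t 33.275
short rim [467.3  -4.7] (254, np.float64(1.3053440494054287), np.float64(-0.02926340505029359)) base [466.8  -4.2] (215, np.float64(1.0221290590122794), np.float64(-0.4758361415262318))
small rim [ 464.8 -173.5] (203, np.float64(1.2818974000587404), np.float64(-0.6216168016290058)) base [ 464.4 -172.5] (219, np.float64(1.6107803137184737), np.float64(-0.16476456278267465))
```

View pics/a3.png

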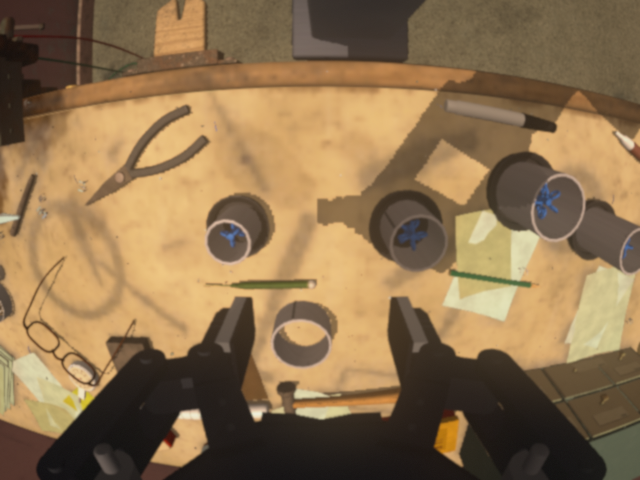

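View pics/s3.png

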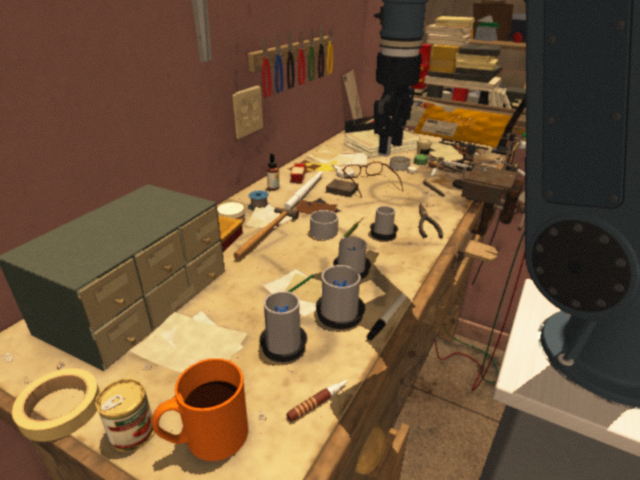

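The two pictures show all four flasks upright in their bases, with the trees inside. In the side view they stand at (282,323), (340,293), (351,255) and (384,221). The spare still stands at (323,225).

```bash
python3 -c "
from station import robot
print(robot.sign_off())"
```

```text
the job is handed in; nothing more can be done
None
```

The job is handed in at about 34 s: all four flasks stand upright over their matching trees, centred in their bases to about 1.5 mm; the last three were measured fully down at 8 mm, the tall one judged seated from its readings and the pictures, and the spare was not touched.

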